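# Build up the stack on the leaning spindle

## Robot

A 6-joint arm with a two-finger parallel gripper is mounted at the origin on a cart in front of the work surface, level with it; the furniture and walls round the work are solid. World frame = base frame: x ahead of the robot, y to its left, z up, the work surface at z = 0. Lengths are in m, angles in rad, forces in N, time in s.
With the tool pointing down it reaches from about 0.375 to 0.9 m from the base axis. Payload 3.1 kg.
Tool frame: the origin (TCP) lies at the very end of the fingers, on their centre line; the grasp point (between the pads) lies 19 mm behind it (manip.tcp_to_grasp is the distance from the TCP to the grasp point, in m); z points along the fingers, y is the line along which they close (so a half turn about z gives the same grasp; the last joint's range is limited). The gripper opens to 85 mm and grips with 20 to 120 N. Pads are 22 mm wide; open, the fingers measure 114 mm over their backs; the gripper's body (76 mm by 85 mm) begins 54 mm behind the grasp point. The pads swing forward as they close: fully open they stand 13 mm farther back than shut.
Start: joints at [-1.415, 0.527, 1.433, -0, 1.181, -0.178], TCP at [0.205, -0.59, 0.231] pointing down, gripper open.
Joint ranges: [-3.08, 3.08], [-0.75, 2.2], [0.22, 2.44], [-1.43, 4.57], [0, 2.65], [-2.85, 2.85]. Speed limits (rad/s): [2.79, 2.79, 3.14, 3.14, 3.14, 3.14].

## Interface

Orientations are given as a unit quaternion [x, y, z, w].
In Python, from station import manip gives the robot as it stands. The module is installed in compiled form; this text tells all that it offers.
- The arm moves only by the tool step_arm, never from a script. Its argument "commands" is one flat list of numbers, 6 for each row, row after row: the shift along the tool's x, y, z in m, then the turn, a rotation vector about the tool's x, y, z in degrees. A call has exactly 10 rows; each row is the pose to reach, as a shift and turn from the pose commanded when the call began, along the tool's axes at that moment; what a row does not reach only later rows make up. A row lasts 1/10 s, in which the tool goes at most 50 mm and 8.59 degrees, less where a joint would pass 70% of its speed; a pose out of reach is approached as far as the arm can. A call with a gripper value outside its range is refused whole. "jaw" is the opening in per cent of the stroke, from 0 (shut) to 100 (fully open), set as the call begins (left out, the last holds). The fingers move at their own pace and stop on an object; "grip_force" is the grip in N (left out, the last holds). Time passes only in rows, so rows that repeat a pose let the fingers close, or fill a call up. It gives the time, the measured TCP pose, the force, the opening and the grip force at its end, in the units of the state.
- manip.sense(): the state, without advancing time (a new reading comes with each control period).
- manip.snapshot(name): name is "scene" or "side" or "wrist"; returns a dict with "pixels" (480x640x3 uint8, blue, green, red), "fx", "fy", "cx", "cy" (pixels), "R" (3x3) and "t" (3): a world point X has camera coordinates R X + t; the wrist camera has in their place "mount" (4x4, takes a point from camera to tool coordinates, whose origin is the TCP and whose axes are the flange's). Camera axes: x right, y down, z forward; pixel columns grow to the right and rows downward; lengths in m; the calibration is good to about 2 mm. A picture is of the moment at which its call begins: read the wrist's pose just before it. There is no depth.
- manip.sign_off(): hands the job in; it is judged then, once.
The state is a dict: "t": time; "q": joint angles; "qd": joint speeds; "tau": joint torques, N m; "tcp_pos": TCP position; "tool_rot": TCP orientation; "force": force on the tool from outside, world axes, zero at the start; "ft_torque": the same for the moment, N m; "finger_gap": opening from 0.0 (shut) to 1.0 (fully open); "gripper_force": force on a finger pad.
Only numpy, scipy, OpenCV 4.12 (cv2) and the standard library are available. Lean on these libraries where they do the work, as an engineer would, in place of code of your own. Each camera call takes 0.05 s, during which the arm holds its last target. There are 200 camera calls.

## Task

Build up the stack on the leaning spindle of the small assembly stand: first the tall spacer sleeve, pushed down to the spindle's foot, then the two-hole cover plate flat on the sleeve with its large hole on the spindle and its small hole on the thin stud, and last the short collar down on the plate. Leave the other things on the table where they are, and let go of everything at the end.

Things in the scene. Friction and masses are not known exactly. Their poses are not given: they have to be found in the camera images.
- stand: Fixed metal assembly stand on the table: dark base plate 150 x 96 x 10 mm and on it an aluminium slab that slopes up at 30 degrees away from the robot. Origin on the table straight below the spindle's foot; x points uphill (horizontally), z up. The base reaches from x = -63 to +87 mm, y = +-48 mm; the slab is 78 mm wide, 116 mm long.
- spindle: Fixed spindle on the stand. Origin: centre of its foot face (top of a 40 mm boss, 6 mm above the slab), 58 mm above the table. z runs up the spindle, which leans 30 degrees from vertical towards the stand's -x (the robot's side); x runs uphill along the slab, y across. Diameter 16 mm. Places of the parts along z: sleeve 0 to 28, plate 28 to 37, collar 37 to 51 mm.
- spindle_tip (a point): Free end of the spindle, 62 mm from its foot; the last 6 mm taper from 16 to 9 mm diameter.
- stud_tip (a point): Free end of the thin stud, parallel to the spindle and 46 mm uphill of it (spindle frame x = 46, y = 0, z = 44 mm). Diameter 8 mm, the last 4 mm taper to 4 mm. The slab's surface is at z = -6 mm in the spindle frame and reaches from x = -44 to +72 mm.
- sleeve: Steel spacer sleeve (the tall ring), 36 mm outside, 19 mm bore, 28 mm high, 0.1 kg, standing on the table. Origin at the centre of its underside, z along the bore.
- sleeve_mid (a point): Centre of the sleeve's bore, 14 mm above its underside.
- cover: Steel cover plate lying flat, 92 x 44 x 9 mm (x, y, z), 0.12 kg, with a large hole of 18.5 mm and a small hole of 10.5 mm, 46 mm apart. Origin at the centre of its underside; x runs from the large hole (x = -23 mm) to the small hole (x = +23 mm).
- cover_big_hole (a point): Middle of the plate's large hole, at half thickness (4.5 mm above the underside).
- cover_small_hole (a point): Middle of the plate's small hole, at half thickness.
- collar: Steel set collar (the short, small ring with a tiny dark grub screw in its side), 33 mm outside, 18.6 mm bore, 14 mm high, 0.05 kg, lying flat. Origin at the centre of its underside, z along the bore. The wider, 52 mm ring on the table is a ring gauge and no part of the stack.
- collar_mid (a point): Centre of the collar's bore, 7 mm above its underside.
- ring_gauge: Bystander: setting ring gauge, 52 mm across, 14 mm high, lying flat; leave it alone.
- hex_key: Bystander: bent hex key, 29 x 80 x 5 mm; leave it alone.
- marker: Bystander: marker pen, 17 x 135 x 16 mm, long in its y; leave it alone.
- micrometer: Bystander: micrometer, 58 x 147 x 17 mm, long in its y; leave it alone.
- screwdriver_1: Bystander: screwdriver, 25 x 175 x 24 mm, long in its y; leave it alone.
There are look-alikes about, which are no part of the job. Several things have the shape of the cover; the one meant has the colours described above.

How it is judged:
By the outcome, as a careful person would: the job done as asked, in the order asked, and still so for the second after the job is handed in, with the robot touching nothing.
It also fails if it takes over 72 s, if anything falls off the work surface, if the arm or the gripper's body presses on something with over 40 N, if the wrist force passes 120 N, or if a joint passes its speed limit or range.

## Working session

There is one attempt and no reset: what is moved stays moved. The work goes in short steps, Python scripts to look and compute and a tool call to move; the robot and the scene stay as the last step left them, time stands still between calls to the robot, and variables do not carry over. Pictures are saved under pics/ and viewed, at most 10 in all, crops included, and the job is handed in when it is done.

Besides the shell and the picture viewer there is one more tool, called as name(argument=value, ...) on one line, values as JSON. step_arm: Moves the arm, as the interface text tells. Its arguments: {"type":"object","properties":{"commands":{"type":"array","items":{"type":"number"}},"jaw":{"type":"number"},"grip_force":{"type":"number"}},"required":["commands"]}

```bash
mkdir -p pics; python3 - <<'E'
from station import manip
import cv2, numpy as np
s=manip.sense(); print({k:np.round(v,3).tolist() for k,v in s.items()}, manip.tcp_to_grasp)
for n in ("scene","side"):
    p=manip.snapshot(n); cv2.imwrite(f"pics/{n}0.png",p["pixels"])
    np.savez(f"{n}.npz",**p)
    print(n,p["fx"],p["fy"],p["cx"],p["cy"],np.round(p["R"],3).tolist(),np.round(p["t"],3), "cam",np.round(-np.array(p["R"]).T@p["t"],3))
p=manip.snapshot("wrist");print(p["fx"],p["cx"],p["cy"],np.round(p["mount"],4).tolist());cv2.imwrite("pics/wrist0.png",p["pixels"])
E
```

```text
{'t': 0.0, 'q': [-1.415, 0.528, 1.434, -0.0, 1.181, -0.179], 'qd': [-0.001, -0.001, 0.001, -0.001, -0.0, 0.0], 'tau': [0.001, -44.234, -17.802, -0.0, 0.008, 0.0], 'tcp_pos': [0.205, -0.59, 0.23], 'tool_rot': [0.986, 0.167, 0.0, -0.001], 'force': [-0.207, -0.89, -0.284], 'ft_torque': [0.087, 0.013, -0.037], 'gripper_force': 0.0, 'finger_gap': 1.004} 0.0187
scene 595.4326961268855 595.4326961268855 314.15883637446547 241.53748461444897 [[0.516, -0.856, -0.012], [-0.562, -0.328, -0.76], [0.646, 0.399, -0.65]] [-0.313  0.385  0.845] cam [-0.168 -0.479  0.838]
side 588.372358470851 588.372358470851 324.71871558601185 237.70043929533705 [[-0.864, -0.503, -0.026], [-0.189, 0.372, -0.909], [0.467, -0.78, -0.417]] [0.474 0.202 0.861] cam [0.046 0.835 0.554]
345.39250981600384 327.18101504040453 237.773656300396 [[-0.0004, -0.9538, -0.3003, 0.0766], [1.0, -0.0002, -0.0008, -0.0004], [0.0007, -0.3003, 0.9538, -0.1434], [0.0, 0.0, 0.0, 1.0]]
```

View pics/scene0.png

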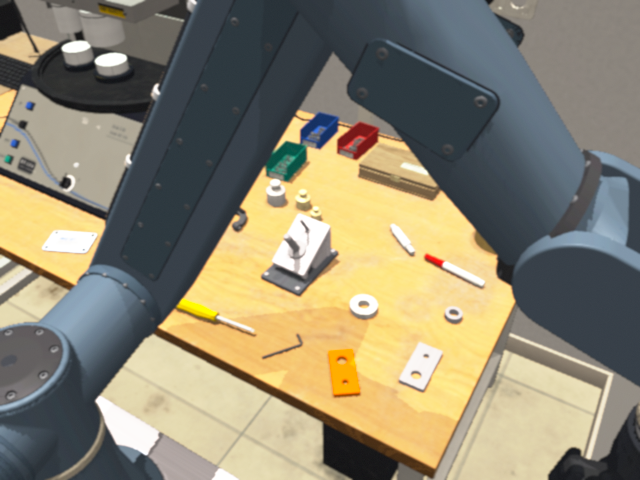

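View pics/side0.png

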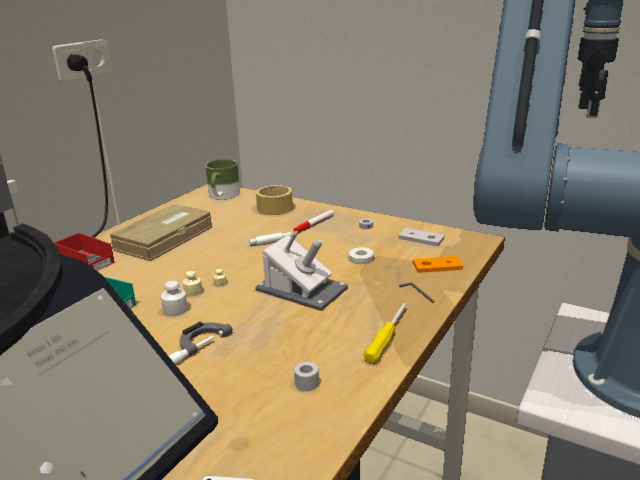

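Scene view: stand (300,250), steel-grey plate (421,366), orange plate (343,372), white plate (70,241), small collar (454,314), wide ring gauge (364,306). Side view: tall sleeve (307,376). The cover candidates are the grey, orange and white plates. The bare steel-grey one at scene (421,366) / side (421,237) fits the description, and I'll confirm it in an enlarged crop.

```bash
cat > h.py <<'E'
import numpy as np, cv2
from scipy.spatial.transform import Rotation as Ro
def cam(n): 
    d=np.load(f"{n}.npz"); return {k:d[k] for k in d.files}
def ray(c,u,v):
    d=np.array([(u-c["cx"])/c["fx"],(v-c["cy"])/c["fy"],1.0]); R=np.array(c["R"]); return -R.T@c["t"], R.T@d/np.linalg.norm(d)
def plane(c,u,v,z):
    o,d=ray(c,u,v); return o+d*(z-o[2])/d[2]
def tri(c1,p1,c2,p2):
    o1,d1=ray(c1,*p1);o2,d2=ray(c2,*p2)
    s=np.linalg.lstsq(np.c_[d1,-d2],o2-o1,rcond=None)[0]
    a,b=o1+d1*s[0],o2+d2*s[1]; return (a+b)/2, np.linalg.norm(a-b)
def proj(c,X):
    p=np.array(c["R"])@X+c["t"]; return np.array([c["fx"]*p[0]/p[2]+c["cx"],c["fy"]*p[1]/p[2]+c["cy"]])
E
python3 - <<'E'
from h import *
a=cv2.imread("pics/scene0.png");b=cv2.imread("pics/side0.png")
def cr(i,x,y,w,h,f): return cv2.resize(i[y:y+h,x:x+w],None,fx=f,fy=f,interpolation=cv2.INTER_CUBIC)
A=cr(a,255,205,100,75,4);B=cr(a,390,295,100,100,3); B=B[:,:]
C=cr(b,250,225,100,75,4);D=cr(b,355,210,120,60,3);E=cr(b,287,356,40,40,7)
o=np.zeros((600,800,3),np.uint8); o[:300,:400]=A;o[:300,400:]=C;o[300:,:300]=B;o[300:480,300:660]=D;o[320:600,660:][:, :140]=0
E=cr(b,287,356,40,40,3);o[480:600,300:420]=E
cv2.imwrite("pics/crop1.png",o)
E
```

```text
(no output)
```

View pics/crop1.png

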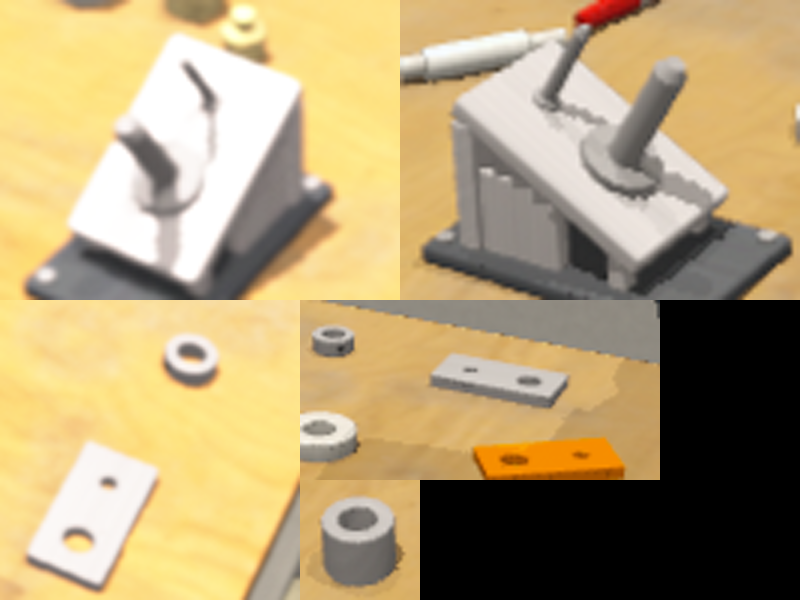

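The crop confirms it: the cover is the bare grey plate (big hole at scene 416,375, small hole at 426,356). The collar with the dark screw is at scene (453.5,313). The tall sleeve is at side (306,369).

```bash
python3 - <<'E'
from h import *
S=cam("scene");D=cam("side")
def hs(n,p,q,z=None):
    X,e=tri(S,p,D,q); print(n,np.round(X,4),"err",round(e,4), [np.round(plane(c,*u,z),4) for c,u in((S,p),(D,q))] if z else "")
    return X
t=hs("tip",(286.5,236.5),(319,241)); s=hs("stud",(301.3,221),(296.8,232.5)); f=hs("boss",(297.5,252.5),(305.5,265),.058)
b=hs("big",(416.3,375),(431.3,236.7),.009); m=hs("small",(426,355.7),(412,233.3),.009)
c=hs("collar",(453.5,313.3),(366,221),.014)
print("sleeve",plane(D,306,368.7,.028))
d=s-t;print("stand yaw tip->stud",np.degrees(np.arctan2(d[1],d[0])),np.linalg.norm(d)); d=t-f;print(d,np.linalg.norm(d))
d=m-b;print("cover yaw",np.degrees(np.arctan2(d[1],d[0])),np.linalg.norm(d[:2]))
E
```

```text
tip [0.5437 0.0213 0.1101] err 0.0027 
stud [0.5924 0.0183 0.1156] err 0.0029 
boss [0.5752 0.0175 0.0504] err 0.0081 [array([0.5625, 0.0107, 0.058 ]), array([0.573 , 0.0255, 0.058 ])]
big [ 0.4485 -0.2987  0.0079] err 0.0028 [array([ 0.446 , -0.2991,  0.009 ]), array([ 0.4495, -0.2982,  0.009 ])]
small [ 0.494  -0.2968  0.0082] err 0.0014 [array([ 0.4924, -0.297 ,  0.009 ]), array([ 0.4942, -0.296 ,  0.009 ])]
collar [ 0.6107 -0.3023  0.0124] err 0.0044 [array([ 0.6062, -0.303 ,  0.014 ]), array([ 0.6123, -0.3021,  0.014 ])]
sleeve [0.43099292 0.2543703  0.028     ]
stand yaw tip->stud -3.450059928408464 0.049069382026473846
[-0.03144851  0.00379477  0.05973491] 0.06761411534121928
cover yaw 2.436926778841985 0.04548910493222547
```

```bash
cat >> h.py <<'E'
def toolR(yaw,tilt=0):
    # tool x at world yaw (deg), z down, tilted so z points tilt deg along +x(yaw)
    y=np.radians(yaw);Z=Ro.from_euler("z",yaw,degrees=True).as_matrix();t=np.radians(tilt)
    return Z@np.array([[np.cos(t),0,np.sin(t)],[0,-1,0],[np.sin(t),0,-np.cos(t)]])
def cur():
    from station import manip
    s=manip.sense(); return np.array(s["tcp_pos"]),Ro.from_quat(s["tool_rot"]).as_matrix(),s
def go(p,R,c=None):
    P,Q=c or cur()[:2]
    return np.round(Q.T@(np.array(p)-P),4).tolist()+np.round(Ro.from_matrix(Q.T@R).as_rotvec(degrees=True),2).tolist()
def wcam(name=None):
    from station import manip
    P,Q,s=cur(); w=manip.snapshot("wrist"); M=np.array(w["mount"])
    Rw=Q@M[:3,:3]; o=Q@M[:3,3]+P
    w["R"]=Rw.T; w["t"]=-Rw.T@o
    if name: cv2.imwrite(f"pics/{name}.png",w["pixels"])
    return w
E
python3 - <<'E'
from h import *
print(go([.5,-.28,.2],toolR(-3.5)))
E
```

```text
[0.3801, -0.1957, 0.031, -0.09, 0.0, 22.68]
```

step_arm(commands=[0.38,-0.196,0.031,0,0,22.7,0.38,-0.196,0.031,0,0,22.7,0.38,-0.196,0.031,0,0,22.7,0.38,-0.196,0.031,0,0,22.7,0.38,-0.196,0.031,0,0,22.7,0.38,-0.196,0.031,0,0,22.7,0.38,-0.196,0.031,0,0,22.7,0.38,-0.196,0.031,0,0,22.7,0.38,-0.196,0.031,0,0,22.7,0.38,-0.196,0.031,0,0,22.7])

```text
t: 1.15
tcp_pos: [0.5018, -0.2767, 0.1997]
tool_rot: [1.0, -0.028, -0.0, -0.001]
force: [-0.8, -0.2, -0.5]
finger_gap: 0.999
gripper_force: 0.0
```

```bash
python3 - <<'E'
from h import *
w=wcam("w1"); np.savez("w1.npz",**w)
for X in ([.4485,-.2987,.009],[.494,-.2968,.009],[.611,-.302,.014]): print(proj(w,np.array(X)))
for p in ([.431,.1,.22],[.425,.254,.12]): print(go(p,toolR(-3.5)))
E
```

```text
[352.23046575 259.07437963]
[348.73692556 216.47208481]
[349.96084996  88.32488839]
[-0.0913, -0.3739, -0.0199, -0.02, 0.05, 0.21]
[-0.106, -0.5272, 0.0802, -0.02, 0.05, 0.21]
```

View pics/w1.png

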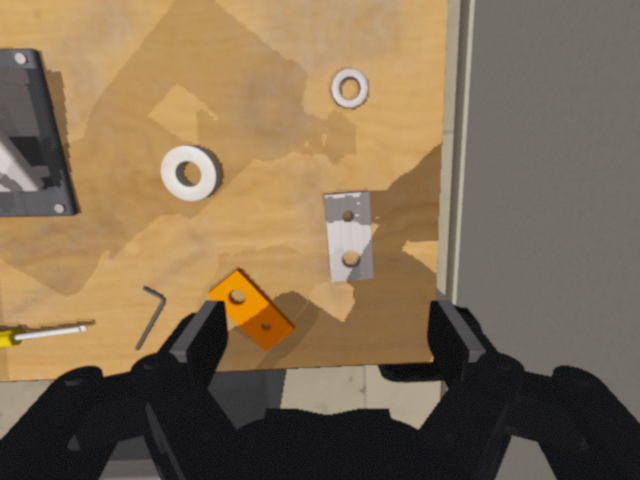

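The wrist view shows the plate's holes at (351,259) and (348,216) and the collar at (350,88), within a pixel of the prediction. Next is the sleeve.

step_arm(commands=[-0.09,-0.49,0.02,0,0,0,-0.09,-0.49,0.02,0,0,0,-0.09,-0.49,0.02,0,0,0,-0.09,-0.49,0.02,0,0,0,-0.09,-0.49,0.02,0,0,0,-0.09,-0.49,0.02,0,0,0,-0.09,-0.49,0.02,0,0,0,-0.09,-0.49,0.02,0,0,0,-0.09,-0.49,0.02,0,0,0,-0.09,-0.49,0.02,0,0,0])

```text
t: 2.2
tcp_pos: [0.4402, 0.2149, 0.1805]
tool_rot: [1.0, -0.032, 0.0, 0.0]
force: [0.4, 0.4, -0.7]
finger_gap: 0.998
gripper_force: 0.0
```

```bash
python3 - <<'E'
from h import *
w=wcam("w2"); np.savez("w2.npz",**w)
print(proj(w,np.array([.431,.254,.028])))
P,Q,s=cur();print(P,s["q"])
g=cv2.cvtColor(w["pixels"],cv2.COLOR_BGR2HSV)
m=((g[...,1]<60)&(g[...,2]>90)).astype(np.uint8)
for c in cv2.findContours(m,cv2.RETR_CCOMP,cv2.CHAIN_APPROX_NONE)[0]:
    if cv2.contourArea(c)>80: print(cv2.contourArea(c),cv2.minEnclosingCircle(c))
E
```

```text
[284.78409869 232.43769782]
[0.43874968 0.22140299 0.18039466] [0.23691303 0.4244627  1.81741441 0.0053552  0.89806236 1.86323478]
1099.0 ((526.879638671875, 460.3518371582031), 27.689668655395508)
1737.0 ((129.0, 466.3953552246094), 33.46467208862305)
1833.0 ((613.8793334960938, 385.5), 38.74668502807617)
5667.0 ((82.0, 390.5), 95.26945495605469)
12561.5 ((296.6370849609375, 385.818603515625), 89.66373443603516)
2569.0 ((537.0, 344.0), 46.95752716064453)
115.5 ((602.6066284179688, 318.0126953125), 9.606679916381836)
431.0 ((515.5, 262.0), 41.1005859375)
5985.0 ((52.94392395019531, 272.0), 54.286922454833984)
1187.5 ((282.0, 231.23529052734375), 20.673954010009766)
272.5 ((281.9157409667969, 232.2640380859375), 10.163284301757812)
3506.0 ((37.037498474121094, 150.5), 56.37408447265625)
12760.0 ((563.0, 59.0), 96.2134017944336)
```

View pics/w2.png

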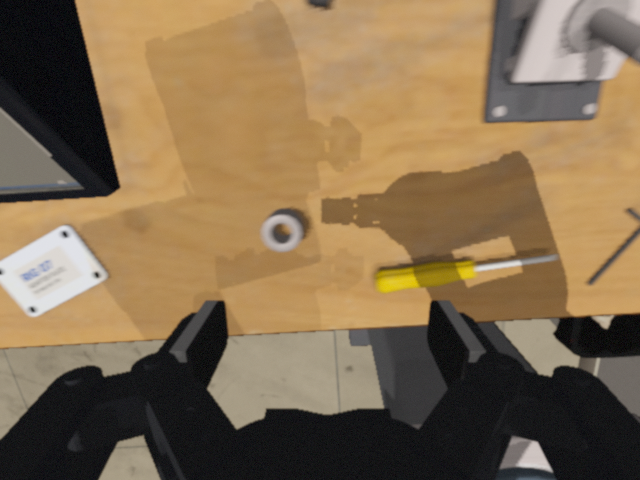

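The wrist view shows the sleeve's bore at (282,232), near the table's front edge. It is where predicted.

step_arm(commands=[-0.009,-0.033,0.05,0,0,0,-0.009,-0.033,0.1,0,0,0,-0.009,-0.033,0.11,0,0,0,-0.009,-0.033,0.12,0,0,0,-0.009,-0.033,0.12,0,0,0,-0.009,-0.033,0.12,0,0,0,-0.009,-0.033,0.12,0,0,0,-0.009,-0.033,0.12,0,0,0,-0.009,-0.033,0.12,0,0,0,-0.009,-0.033,0.12,0,0,0])

```text
t: 3.25
tcp_pos: [0.4335, 0.2479, 0.0609]
tool_rot: [1.0, -0.031, 0.001, -0.0]
force: [-0.8, 0.1, -0.6]
finger_gap: 0.996
gripper_force: 0.0
```

```bash
python3 - <<'E'
from h import *
w=wcam("w3"); P,Q,s=cur();print(P)
print(proj(w,np.array([.431,.255,.028])))
g=cv2.cvtColor(w["pixels"],cv2.COLOR_BGR2HSV)
m=((g[...,1]<70)&(g[...,2]>90)).astype(np.uint8)
for c in cv2.findContours(m,cv2.RETR_CCOMP,cv2.CHAIN_APPROX_NONE)[0]:
    (u,v),r=cv2.minEnclosingCircle(c)
    if cv2.contourArea(c)>200 and r<60: print(cv2.contourArea(c),(u,v),r,plane(w,u,v,.028))
E
```

```text
[0.43334209 0.24788452 0.06073542]
[315.54710813 278.6520663 ]
1743.0 (129.5, 465.5) 33.3542594909668 [0.30161018 0.39035526 0.028     ]
203.0 (246.0, 417.5) 17.066146850585938 [0.33722215 0.3063868  0.028     ]
224.0 (631.1666870117188, 409.5) 13.914509773254395 [0.32874101 0.06190287 0.028     ]
223.0 (626.4615478515625, 324.0) 13.498722076416016 [0.39138359 0.07701276 0.028     ]
2329.0 (7.357142925262451, 319.0) 44.61094665527344 [0.41657064 0.43485075 0.028     ]
1550.0 (316.1226501464844, 276.3302001953125) 31.300395965576172 [0.43237913 0.25458053 0.028     ]
```

View pics/w3.png

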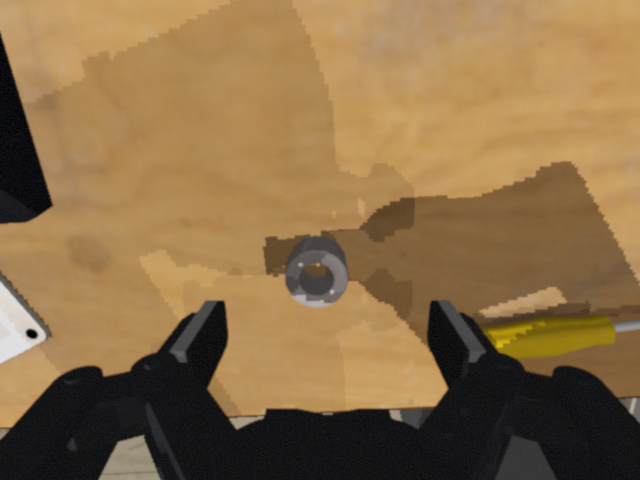

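The sleeve is centred at (316,278) between the fingers. I'll go down and grip it.

step_arm(commands=[-0.002,-0.007,0.01,0,0,0,-0.002,-0.007,0.02,0,0,0,-0.002,-0.007,0.03,0,0,0,-0.002,-0.007,0.04,0,0,0,-0.002,-0.007,0.047,0,0,0,-0.002,-0.007,0.052,0,0,0,-0.002,-0.007,0.055,0,0,0,-0.002,-0.007,0.056,0,0,0,-0.002,-0.007,0.056,0,0,0,-0.002,-0.007,0.056,0,0,0], jaw=65)

```text
t: 4.3
tcp_pos: [0.4318, 0.255, 0.0046]
tool_rot: [1.0, -0.031, 0.0, -0.0]
force: [-0.1, -0.3, 0.3]
finger_gap: 0.647
gripper_force: 0.0
```

step_arm(commands=[0,0,0,0,0,0,0,0,0,0,0,0,0,0,0,0,0,0,0,0,0,0,0,0,0,0,0,0,0,0,0,0,0,0,0,0,0,0,0,0,0,0,0,0,0,0,0,0,0,0,0,0,0,0,0,0,0,0,0,0], jaw=0, grip_force=60)

```text
t: 5.3
tcp_pos: [0.4318, 0.255, 0.005]
tool_rot: [1.0, -0.031, 0.0, -0.0]
force: [-0.3, 0.1, 6.0]
finger_gap: 0.405
gripper_force: 59.5
```

```bash
python3 - <<'E'
from h import *
P,Q,s=cur();print(P,Q.round(4).tolist())
# stand: tip at .544,.021,.1117 ; yaw -3.5; axis
R=toolR(-3.5,30); ax=-R[:,2]; tip=np.array([.544,.0205,.1117])
# sleeve underside = TCP - h*... underside is (P.z) below tcp along tool z
h=P[2]; T=tip+ax*(.035+h); print("above-tip TCP",T, ax)
print("up",go([P[0],P[1],.16],toolR(-3.5)))
print(go(T,R,([.45,.2,.16],toolR(-3.5)))); 
E
```

```text
[0.43181312 0.25501353 0.00501854] [[0.9981, -0.0615, 0.0009], [-0.0615, -0.9981, 0.0003], [0.0008, -0.0004, -1.0]]
above-tip TCP [0.52402805 0.02172154 0.14635707] [-0.4990674   0.03052427  0.8660254 ]
up [0.0001, -0.0001, -0.155, -0.02, -0.05, -0.02]
[0.0848, 0.1734, 0.0136, -0.0, 30.0, 0.0]
```

step_arm(commands=[0,0,-0.03,0,0,0,0,0,-0.08,0,0,0,0,0.02,-0.13,0,0,0,0.02,0.06,-0.155,0,7,0,0.03,0.1,-0.155,0,14,0,0.05,0.14,-0.155,0,21,0,0.07,0.18,-0.145,0,27,0,0.078,0.22,-0.135,0,30,0,0.078,0.233,-0.131,0,30,0,0.078,0.233,-0.131,0,30,0])

```text
t: 6.3
tcp_pos: [0.4874, 0.0677, 0.1443]
tool_rot: [0.973, -0.028, 0.229, -0.003]
force: [-0.1, -0.5, -0.9]
finger_gap: 0.402
gripper_force: 60.2
```

```bash
python3 - <<'E'
from h import *
w=wcam("w4"); P,Q,s=cur();print(P,s["q"],s["finger_gap"],Q.round(3).tolist()); np.savez("w4.npz",**w)
tip=np.array([.544,.0205,.1117]);print(proj(w,tip),proj(w,tip+np.array([.0488,-.003,.0074])))
E
```

```text
[0.48732717 0.06759378 0.14407382] [-0.11760778  0.43881973  2.1855877   0.66991795  0.07230132  0.85261452] 0.4006883779623146 [[0.893, -0.053, 0.446], [-0.056, -0.998, -0.008], [0.446, -0.018, -0.895]]
[404.91602521 197.91711968] [405.18210975 113.00879142]
```

View pics/w4.png

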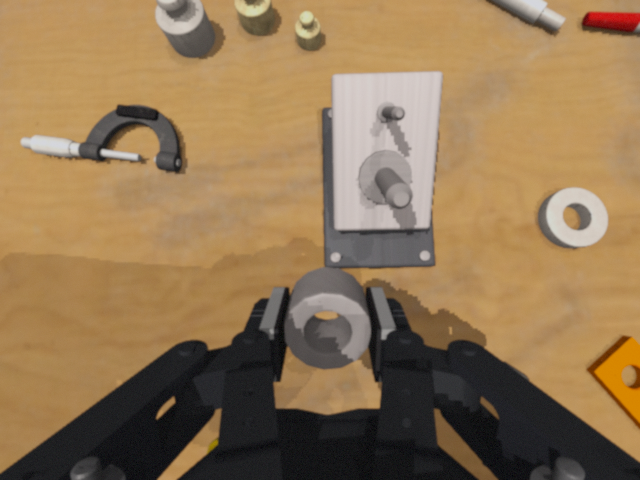

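The sleeve is held and pictured at (328,318). The spindle tip is at about (398,197) and the stud tip at about (397,113). The wrist is close to its singularity (q5 is 0.07), so I'll read the pose at rest and print the grey levels around the tip.

```bash
python3 - <<'E'
from h import *
w=wcam("w5"); w=wcam("w5b"); P,Q,s=cur();print(P.round(4),np.round(s["q"],3),Q.round(3).tolist()); np.savez("w5.npz",**w)
tip=np.array([.544,.0205,.1117]);print(proj(w,tip),proj(w,tip+np.array([.0488,-.003,.0074])))
g=cv2.cvtColor(w["pixels"],cv2.COLOR_BGR2GRAY)
print("cols 370..");
for v in range(166,214,2): print(v," ".join("%3d"%x for x in g[v,370:424:2]))
print("stud cols 376")
for v in range(100,130,2): print(v," ".join("%3d"%x for x in g[v,372:416:2]))
E
```

```text
[0.4879 0.068  0.1446] [-0.116  0.438  2.184  0.651  0.072  0.874] [[0.893, -0.054, 0.447], [-0.056, -0.998, -0.008], [0.447, -0.018, -0.894]]
[404.96656216 198.07527827] [405.08424769 113.17836645]
cols 370..
166 155 155 155 155 155 160 160 158 155 159 162 164 163 162 163 164 164 163 163 163 174 198 197 198 198 197 196
168 155 154 155 154 153 140 128 120 117 119 132 149 161 162 162 161 161 162 162 161 171 197 197 196 198 197 194
170 156 154 154 152 131 115 114 114 115 112 111 117 143 161 163 163 162 162 163 163 168 195 196 196 197 196 194
172 161 154 157 141 107 112 113 115 115 115 110 108 118 147 161 162 161 161 162 162 162 192 196 196 197 195 195
174 160 153 149 110  99 107 112 115 115 117 113 112 110 117 146 158 158 158 158 159 160 191 194 197 196 195 194
176 160 157 141  95  99 105 108 112 114 115 113 113 110 108 117 148 160 160 159 159 160 186 195 196 197 196 193
178 163 161 126  87  95  99 106 109 114 115 116 117 113 112 108 118 149 161 163 162 165 192 195 195 196 194 193
180 158 151 124  84  91  99 103 109 112 114 114 115 117 114 110 110 117 150 162 161 157 177 194 195 196 19
[... 2491 characters left out ...]
  70  82 109 115 148 166 165 138 152 199 201 199 200 203
116 202 197 169 143 145 112  72  58  59  65  92  93 112 146 140 110 177 199 200 200 200 203
118 202 196 171 148 131 131 120  76  70  63  75  77  70  73  91 160 198 200 200 199 201 204
120 201 197 167 160 123 118 123  84  92  91 110 121 129 152 177 197 201 200 200 199 200 202
122 196 182 172 168 147 110 108 105 112 118 129 136 144 190 198 201 200 198 200 199 199 202
124 192 174 172 169 164 163 167 159 126 129 132 136 142 187 194 201 201 198 200 199 200 203
126 192 173 171 170 165 165 184 172 126 135 135 136 136 141 170 200 200 200 199 198 200 202
128 182 172 170 168 167 172 187 178 149 136 136 136 136 135 168 200 200 200 200 200 199 203
```

```bash
python3 - <<'E'
from h import *
w=cam("w5"); S=cam("scene");D=cam("side")
t=plane(w,401,198.2,.1117);s=plane(w,399,113,.1191);print(t,s,"yaw",np.degrees(np.arctan2(*(s-t)[1::-1])),np.hypot(*(s-t)[:2]))
for c,p,q in((S,(286.5,236.5),(301.3,221)),(D,(319,241),(296.8,232.5))):
    print(tri(w,(401,198.2),c,p),tri(w,(399,113),c,q))
P=np.array([.4879,.068,.1446]);Q=cur()[1]
for yaw in(-2.5,):
    R=toolR(yaw,30);ax=-R[:,2]
    T=t+ax*(.012+.005);print("T",T,go(T,R,(P,Q)))
    T=t+R@[0,-.03,0]+ax*(.012+.005);print("T",T,go(T,R,(P,Q)))
E
```

```text
[0.54406507 0.02279751 0.1117    ] [0.59314398 0.02100905 0.1191    ] yaw -2.0869714802322066 0.049111481493421975
(array([0.5448287 , 0.02217068, 0.10750191]), np.float64(0.0008474295949819744)) (array([0.59578193, 0.01997589, 0.11184032]), np.float64(0.0024604122779924176))
(array([0.54392124, 0.02276789, 0.11181445]), np.float64(0.0002490578081671645)) (array([0.59290739, 0.02048639, 0.117892  ]), np.float64(0.0016864525213812077))
T [0.53557316 0.02316828 0.12642243] [0.037, 0.0425, 0.0379, -0.62, 3.45, -1.01]
T [0.53688174 0.05313973 0.12642243] [0.0364, 0.0125, 0.0383, -0.62, 3.45, -1.01]
```

step_arm(commands=[0.01,0.01,0.0,0,1,0,0.02,0.02,0.005,-0.3,2,-0.5,0.03,0.03,0.01,-0.6,3,-1,0.037,0.04,0.02,-0.6,3.5,-1.4,0.037,0.0425,0.03,-0.6,3.5,-1.4,0.037,0.0425,0.038,-0.6,3.5,-1.4,0.037,0.0425,0.038,-0.6,3.5,-1.4,0.037,0.0425,0.038,-0.6,3.5,-1.4,0.037,0.0425,0.038,-0.6,3.5,-1.4,0.037,0.0425,0.038,-0.6,3.5,-1.4])

```text
t: 7.45
tcp_pos: [0.5358, 0.024, 0.1269]
tool_rot: [0.966, -0.016, 0.26, 0.006]
force: [0.2, 0.2, -1.8]
finger_gap: 0.4
gripper_force: 60.2
```

```bash
cat >> h.py <<'E'
TIP=np.array([.5441,.0228,.1117]); YAW=-2.1; RS=toolR(YAW,30); AX=-RS[:,2]
def rel():
    "pose of TCP in spindle frame (x uphill,y,z from foot) in mm, rot error deg (tool axes), joints"
    P,Q,s=cur(); B=np.c_[RS[:,0],-RS[:,1],AX]
    return (B.T@(P-TIP)+[0,0,.062])*1e3, Ro.from_matrix(Q.T@RS).as_rotvec(degrees=True), s
E
python3 - <<'E'
from h import *
w=wcam("w6"); r,e,s=rel();print(r.round(2),e.round(2),np.round(s["q"],3),s["force"]); np.savez("w6.npz",**w)
print(go(TIP+AX*.017,RS)); print(proj(w,TIP))
E
```

```text
[ 0.47  0.85 79.41] [ 0.13 -0.12  0.2 ] [-0.212  0.522  2.142  2.02   0.095 -0.606] [-0.24549068  0.87445191 -1.12562332]
[-0.0005, 0.0008, 0.0004, 0.13, -0.12, 0.2]
[329.75073726 287.46626721]
```

step_arm(commands=[-0.0005,0.0008,0.004,0.1,-0.1,0.2,-0.0005,0.0008,0.008,0.1,-0.1,0.2,-0.0005,0.0008,0.012,0.1,-0.1,0.2,-0.0005,0.0008,0.016,0.1,-0.1,0.2,-0.0005,0.0008,0.02,0.1,-0.1,0.2,-0.0005,0.0008,0.025,0.1,-0.1,0.2,-0.0005,0.0008,0.03,0.1,-0.1,0.2,-0.0005,0.0008,0.035,0.1,-0.1,0.2,-0.0005,0.0008,0.04,0.1,-0.1,0.2,-0.0005,0.0008,0.04,0.1,-0.1,0.2])

```text
t: 8.5
tcp_pos: [0.5557, 0.0221, 0.0917]
tool_rot: [0.966, -0.018, 0.259, 0.005]
force: [-0.6, 0.7, -1.0]
finger_gap: 0.4
gripper_force: 60.2
```

```bash
python3 - <<'E'
from h import *
w=wcam("w7"); r,e,s=rel();print(r.round(2),e.round(2),np.round(s["q"],3),s["force"],s["ft_torque"])
E
```

```text
[-0.   -0.25 39.11] [ 0.04  0.   -0.04] [-0.207  0.618  2.112  2.465  0.135 -1.046] [ 0.19939246  0.23766897 -1.6139613 ] [0.01922448 0.34794333 0.02224056]
```

View pics/w7.png

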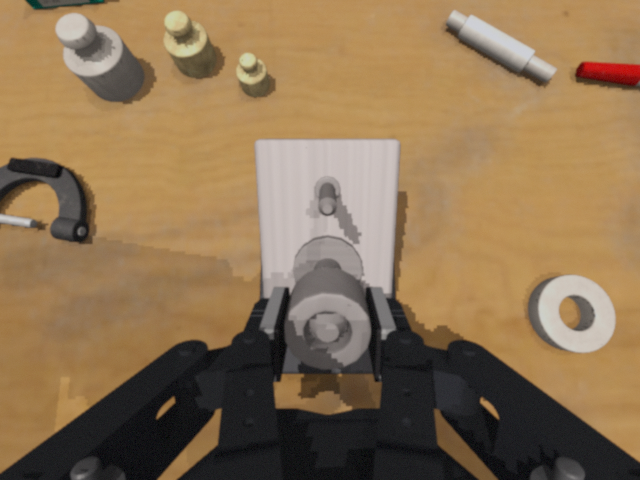

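The sleeve is threaded: the spindle tip shows centred in the bore at (325,328), and there is no contact force. I'll continue down to the foot.

step_arm(commands=[0,0,0.005,0,0,0,0,0,0.01,0,0,0,0,0,0.015,0,0,0,0,0,0.02,0,0,0,0,0,0.025,0,0,0,0,0,0.028,0,0,0,0,0,0.03,0,0,0,0,0,0.032,0,0,0,0,0,0.033,0,0,0,0,0,0.0335,0,0,0])

```text
t: 9.55
tcp_pos: [0.5723, 0.0213, 0.0627]
tool_rot: [0.966, -0.018, 0.259, 0.005]
force: [-0.2, 0.2, -0.8]
finger_gap: 0.402
gripper_force: 60.2
```

```bash
python3 - <<'E'
from h import *
r,e,s=rel();print(r.round(2),e.round(2),np.round(s["q"],3),s["force"],s["ft_torque"])
E
```

```text
[ 0.01 -0.43  5.46] [ 0.04 -0.01 -0.06] [-0.201  0.694  2.08   2.646  0.171 -1.223] [-0.19276188  0.15781646 -0.84038159] [-0.00317649  0.36460843  0.02958754]
```

step_arm(commands=[0,0,0.0005,0,0,0,0,0,0.001,0,0,0,0,0,0.0015,0,0,0,0,0,0.0015,0,0,0,0,0,0.0015,0,0,0,0,0,0.0015,0,0,0,0,0,0.0015,0,0,0,0,0,0.0015,0,0,0,0,0,0.0015,0,0,0,0,0,0.0015,0,0,0])

```text
t: 10.55
tcp_pos: [0.5725, 0.0213, 0.0623]
tool_rot: [0.966, -0.018, 0.259, 0.005]
force: [-3.7, -0.3, 7.7]
finger_gap: 0.403
gripper_force: 61.1
```

step_arm(commands=[0,0,0,0,0,0,0,0,0,0,0,0,0,0,0,0,0,0,0,0,0,0,0,0,0,0,-0.01,0,0,0,0,0,-0.025,0,0,0,0,0,-0.045,0,0,0,0,0,-0.065,0,0,0,0,0,-0.085,0,0,0,0,0,-0.09,0,0,0], jaw=64)

```text
t: 11.55
tcp_pos: [0.5288, 0.0233, 0.1383]
tool_rot: [0.966, -0.018, 0.259, 0.005]
force: [-0.3, -0.5, 0.3]
finger_gap: 0.637
gripper_force: 0.0
```

```bash
python3 - <<'E'
from h import *
w=wcam("w8"); P,Q,s=cur();r,e,s=rel();print(P.round(4),r.round(2),e.round(2),np.round(s["q"],3),np.round(s["force"],1),s["finger_gap"]);np.savez("w8.npz",**w)
for z in (0,.028,.062): print(proj(w,TIP-AX*(.062-z)))
C=np.array([.4712,-.2977,0]);R=toolR(2.4)
print(go(C+[0,0,.08],R)); print(go(C+[0,0.1,.16],R))
E
```

```text
[0.5282 0.0234 0.1393] [4.000e-02 6.000e-02 9.384e+01] [ 0.   -0.06  0.01] [-0.22   0.486  2.151  1.707  0.092 -0.296] [-1.   0.9  0.1] 0.6402227058468161
[327.77914698 241.25372061]
[327.82674209 254.76626587]
[327.90259053 276.30010339]
[-0.0689, 0.323, 0.0287, 1.19, -30.05, -4.38]
[-0.032, 0.2231, -0.0424, 1.19, -30.05, -4.38]
```

View pics/w8.png

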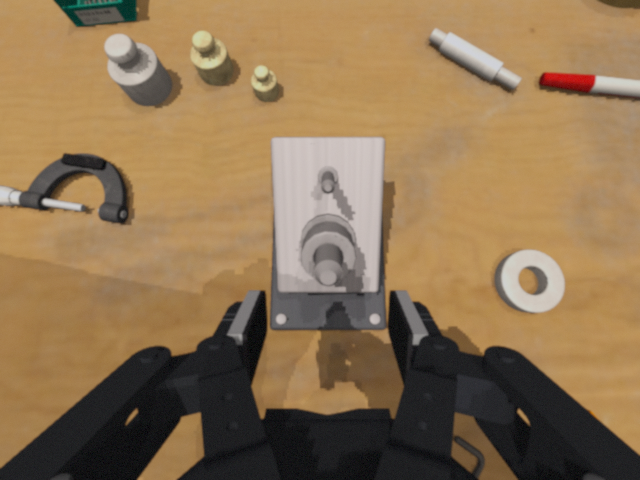

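The sleeve sits on the foot with the spindle free, tip at (327,275) against a predicted (328,276). Next is the cover plate.

step_arm(commands=[-0.01,0.02,-0.03,0,-3,0,-0.02,0.05,-0.042,0,-7,-1,-0.03,0.08,-0.042,0,-12,-2,-0.032,0.12,-0.042,0.5,-17,-3,-0.032,0.16,-0.042,1,-22,-4,-0.032,0.2,-0.042,1.2,-27,-4.4,-0.032,0.223,-0.042,1.2,-30,-4.4,-0.032,0.223,-0.042,1.2,-30,-4.4,-0.032,0.223,-0.042,1.2,-30,-4.4,-0.032,0.223,-0.042,1.2,-30,-4.4])

```text
t: 12.6
tcp_pos: [0.4741, -0.2012, 0.158]
tool_rot: [1.0, 0.021, 0.001, -0.001]
force: [0.4, -0.0, 0.1]
finger_gap: 0.64
gripper_force: 0.0
```

```bash
python3 - <<'E'
from h import *
P,Q,s=cur();print(P.round(4),np.round(s["q"],3))
C=np.array([.4712,-.2977,0]);R=toolR(2.4)
print(go(C+[0,0,.08],R))
E
```

```text
[ 0.4741 -0.2012  0.158 ] [-0.62   0.487  1.781  0.003  0.871  0.907]
[-0.0072, 0.0964, 0.0778, -0.06, -0.17, -0.02]
```

step_arm(commands=[-0.007,0.03,0.01,0,0,0,-0.007,0.06,0.03,0,0,0,-0.007,0.085,0.055,0,0,0,-0.007,0.0965,0.075,0,0,0,-0.007,0.0965,0.078,0,0,0,-0.007,0.0965,0.078,0,0,0,-0.007,0.0965,0.078,0,0,0,-0.007,0.0965,0.078,0,0,0,-0.007,0.0965,0.078,0,0,0,-0.007,0.0965,0.078,0,0,0], jaw=72)

```text
t: 13.6
tcp_pos: [0.4695, -0.2942, 0.0807]
tool_rot: [1.0, 0.021, 0.0, -0.0]
force: [0.1, 0.1, 1.4]
finger_gap: 0.718
gripper_force: 0.0
```

```bash
cat >> h.py <<'E'
def holes(w,z,big,small,rmin=4):
    "plate mask by low saturation; holes as inner contours; prints centroid pixels and points on plane z"
E
python3 - <<'E'
from h import *
w=wcam("w9"); np.savez("w9.npz",**w); P,Q,s=cur();print(P.round(4),Ro.from_matrix(Q.T@toolR(2.4)).as_rotvec(degrees=True).round(2))
b,m=proj(w,np.array([.4485,-.2987,.009])),proj(w,np.array([.494,-.2968,.009]));print(b,m)
g=cv2.cvtColor(w["pixels"],cv2.COLOR_BGR2HSV)
k=((g[...,1]<60)).astype(np.uint8)
cs,h=cv2.findContours(k,cv2.RETR_CCOMP,cv2.CHAIN_APPROX_NONE)
for c,hh in zip(cs,h[0]):
    A=cv2.contourArea(c)
    if A<60: continue
    M=cv2.moments(c);u,v=M["m10"]/A,M["m01"]/A
    if abs(u-320)<150 and v<400: print(A,(round(u,1),round(v,1)),"hole" if hh[3]>=0 else "outer",[round(x,1) for x in sum(map(list,cv2.minAreaRect(c)[:2]),[])],cv2.minAreaRect(c)[2],plane(w,u,v,.009).round(4))
E
```

```text
[ 0.4694 -0.2942  0.0805] [-0.01 -0.04 -0.  ]
[333.36758869 279.80712549] [333.74014422 214.4613217 ]
8885.5 (331.2, 241.2) outer [332.5, 243.0, 134.0, 71.0] 90.0 [ 0.476 -0.296  0.009]
436.5 (330.5, 276.5) hole [330.8, 276.8, 23.3, 24.0] 45.0 [ 0.4508 -0.2967  0.009 ]
180.5 (332.1, 211.8) hole [332.3, 211.8, 14.1, 14.8] 45.0 [ 0.4957 -0.2957  0.009 ]
125709.0 (439.1, 314.5) outer [319.5, 239.5, 479.0, 639.0] 90.0 [ 0.4251 -0.374   0.009 ]
1222.0 (352.1, 19.0) outer [353.0, 19.0, 38.0, 60.0] 90.0 [ 0.6035 -0.3016  0.009 ]
```

step_arm(commands=[0.002,0.002,0.015,0,0,1.1,0.002,0.002,0.03,0,0,1.1,0.002,0.002,0.045,0,0,1.1,0.002,0.002,0.06,0,0,1.1,0.002,0.002,0.068,0,0,1.1,0.002,0.002,0.073,0,0,1.1,0.002,0.002,0.076,0,0,1.1,0.002,0.002,0.0775,0,0,1.1,0.002,0.002,0.0775,0,0,1.1,0.002,0.002,0.0775,0,0,1.1])

```text
t: 14.65
tcp_pos: [0.4714, -0.2966, 0.0028]
tool_rot: [1.0, 0.011, 0.0, -0.0]
force: [0.0, 0.5, 0.1]
finger_gap: 0.717
gripper_force: 0.0
```

step_arm(commands=[0,0,0,0,0,0,0,0,0,0,0,0,0,0,0,0,0,0,0,0,0,0,0,0,0,0,0,0,0,0,0,0,0,0,0,0,0,0,0,0,0,0,0,0,0,0,0,0,0,0,0,0,0,0,0,0,0,0,0,0], jaw=0, grip_force=70)

```text
t: 15.65
tcp_pos: [0.4714, -0.2966, 0.0034]
tool_rot: [1.0, 0.011, 0.0, -0.0]
force: [-1.5, 0.9, 5.1]
finger_gap: 0.483
gripper_force: 69.9
```

step_arm(commands=[0,0,-0.003,0,0,0,0,0,-0.008,0,0,0,0,0,-0.02,0,0,0,0,0,-0.04,0,0,0,0,0,-0.07,0,0,0,0,0,-0.1,0,0,0,0,0,-0.13,0,0,0,0,0,-0.15,0,0,0,0,0,-0.15,0,0,0,0,0,-0.15,0,0,0])

```text
t: 16.65
tcp_pos: [0.4709, -0.2962, 0.1527]
tool_rot: [1.0, 0.011, 0.0, -0.0]
force: [-1.1, 0.2, -2.6]
finger_gap: 0.482
gripper_force: 71.0
```

```bash
cat > hole.py <<'E'
from h import *
def holes(w,P,Q,zt):
    """inner contours in wrist image; zt = tool z of plate top. Returns tool coords of hole centres (mm), bias-corrected for 9 mm thickness"""
    M=np.array(w["mount"]); g=cv2.cvtColor(w["pixels"],cv2.COLOR_BGR2HSV)
    k=(g[...,1]<60).astype(np.uint8); cs,h=cv2.findContours(k,cv2.RETR_CCOMP,cv2.CHAIN_APPROX_NONE)
    for c,hh in zip(cs,h[0]):
        A=cv2.contourArea(c)
        if A<60 or A>3000 or hh[3]<0: continue
        m=cv2.moments(c);u,v=m["m10"]/A,m["m01"]/A
        if not(220<u<440 and v<400): continue
        d=M[:3,:3]@[(u-w["cx"])/w["fx"],(v-w["cy"])/w["fy"],1]; o=M[:3,3]
        X=o+d*(zt-o[2])/d[2]; b=X+d/d[2]*.0045  # overlap centroid lies on mid-plane line
        print(round(A),(round(u,1),round(v,1)),"top",(X*1e3).round(2),"mid",(b*1e3).round(2))
E
python3 - <<'E'
from hole import *
w=wcam("w10"); np.savez("w10.npz",**w); P,Q,s=cur();print(P.round(4),np.round(s["q"],3),s["finger_gap"],s["gripper_force"])
holes(w,P,Q,-.006)
E
```

```text
[ 0.4704 -0.2958  0.1518] [-7.630e-01  5.430e-01  1.682e+00  1.000e-03  9.180e-01  7.860e-01] 0.4818729451714397 71.04323387145996
509 (339.0, 38.2) top [107.05   3.74  -6.  ] mid [108.05   3.87  -1.5 ]
222 (377.6, 362.4) top [-28.34  23.23  -6.  ] mid [-31.77  24.    -1.5 ]
164 (276.9, 360.9) top [-27.5  -24.16  -6.  ] mid [-30.91 -24.94  -1.5 ]
717 (327.4, 345.6) top [-19.1  -0.4  -6. ] mid [-22.23  -0.4   -1.5 ]
75 (430.4, 318.6) top [-4.98 45.98 -6.  ] mid [-7.65 47.5  -1.5 ]
334 (326.9, 255.8) top [25.17 -0.6  -6.  ] mid [23.49 -0.61 -1.5 ]
```

```bash
python3 - <<'E'
from h import *
T=TIP+AX*(.0154+.03)+RS@[.0222,.0002,0]; print(T,go(T,RS))
E
```

```text
[0.54062077 0.02272744 0.16211755] [0.0771, -0.3169, -0.0098, -0.99, 30.07, 3.25]
```

step_arm(commands=[0.01,-0.04,-0.01,0,4,0.4,0.02,-0.08,-0.02,-0.2,8,0.8,0.03,-0.12,-0.025,-0.4,12,1.3,0.04,-0.16,-0.025,-0.5,16,1.7,0.05,-0.2,-0.025,-0.7,20,2.2,0.06,-0.24,-0.025,-0.8,24,2.6,0.07,-0.28,-0.02,-0.9,27,3,0.077,-0.31,-0.015,-1,30,3.25,0.077,-0.317,-0.01,-1,30,3.25,0.077,-0.317,-0.01,-1,30,3.25])

```text
t: 17.7
tcp_pos: [0.5388, 0.0244, 0.16]
tool_rot: [0.967, -0.016, 0.256, 0.004]
force: [-0.0, -0.1, -1.1]
finger_gap: 0.483
gripper_force: 71.4
```

```bash
python3 - <<'E'
from hole import *
r,e,s=rel();print(r.round(2),e.round(2),np.round(s["q"],3),s["finger_gap"])
T=TIP+AX*(.0154+.0)+RS@[.0222,.0002,0]; print(go(T,RS))
E
```

```text
[ 19.52   1.38 106.53] [-0.1   0.37  0.14] [-0.212  0.441  2.102  0.788  0.124  0.632] 0.48300180857648356
[0.0029, 0.0016, 0.0291, -0.1, 0.37, 0.14]
```

step_arm(commands=[0.0025,0.0015,0.005,-0.1,0.4,0.1,0.0025,0.0015,0.012,-0.1,0.4,0.1,0.0025,0.0015,0.02,-0.1,0.4,0.1,0.0025,0.0015,0.026,-0.1,0.4,0.1,0.0025,0.0015,0.029,-0.1,0.4,0.1,0.0025,0.0015,0.029,-0.1,0.4,0.1,0.0025,0.0015,0.029,-0.1,0.4,0.1,0.0025,0.0015,0.029,-0.1,0.4,0.1,0.0025,0.0015,0.029,-0.1,0.4,0.1,0.0025,0.0015,0.029,-0.1,0.4,0.1])

```text
t: 18.7
tcp_pos: [0.5578, 0.02, 0.139]
tool_rot: [0.965, -0.019, 0.262, 0.006]
force: [0.0, -0.1, -1.4]
finger_gap: 0.478
gripper_force: 71.4
```

```bash
python3 - <<'E'
from hole import *
w=wcam("w11"); np.savez("w11.npz",**w); P,Q,s=cur();r,e,s=rel();print(r.round(2),e.round(2),np.round(s["q"],3),s["finger_gap"])
holes(w,P,Q,-.0056)
print("tip, stud proj",proj(w,TIP),proj(w,TIP+RS@[.046,0,.018]))
T=TIP+AX*(.0154+.0)+RS@[.0222,.0002,0]; print(go(T,RS))
g=cv2.cvtColor(w["pixels"],cv2.COLOR_BGR2GRAY)
for v in range(326,368,2): print(v," ".join("%3d"%x for x in g[v,306:352:2]))
c=w["pixels"][180:420,220:440]; cv2.imwrite("pics/w11c.png",cv2.resize(c,None,fx=2.5,fy=2.5,interpolation=cv2.INTER_CUBIC))
E
```

```text
[25.54 -2.3  78.72] [ 0.17 -0.41 -0.06] [-0.211  0.507  2.084  1.272  0.089  0.151] 0.47734955615979796
tip, stud proj [323.60863674 331.43493191] [323.43860269 238.70605312]
[-0.0033, -0.0021, 0.0013, 0.17, -0.41, -0.06]
326 138 139 137 141 141 141 139 139 138 138 139 138 134 137 137 137 139 140 138 140 137 137 140
328 133 137 139 140 142 143 139 138 139 138 136 136 135 136 137 139 139 139 139 139 136 137 141
330 132 138 136 139 141 141 140 138 138 139 138 137 134 135 135 139 139 138 139 138 138 139 140
332 120 139 139 139 139 141 137 140 135 136 135 133 134 133 136 139 139 139 138 132 127 130 133
334 108 138 138 138 140 140 134 123 107  98  89  85  98 105 119 133 138 140 138 137 136 138 139
336  89 104 109 136 136 119  89  72  65  66  64  66  61  57  65  80 109 129 138 138 137 139 141
338  75  76  84 121 104  91  79  72  66  66  65  58  58  53  56  61  64  90 120 135 136 139 141
340  75  77  72  80  86  95  98  94  77  55  52  52  53  52  59  60  56  61  81 118 136 139 139
342  77  74  74  82  89  97  97  98  84  51  45  47  50  53  59  58  60  58  63  84 125 139 141
344  77  69  7
[... 437 characters left out ...]
  49  57  58  73  94 128 138
354  73  67  63  64  66  79  91  62  49  51  49  49  48  50  51  51  57  62  62  73 101 132 138
356  75  71  65  65  66  70  70  64  56  54  51  51  53  56  59  64  65  63  62  65 102 135 140
358  75  70  68  65  67  68  67  65  66  68  68  66  66  66  66  65  67  64  59  64 105 138 140
360  78  76  75  68  67  66  69  67  68  69  70  70  69  66  68  64  65  64  62  67  88 106 112
362  75  79  77  76  69  66  67  67  68  66  68  67  68  66  64  63  65  61  69  73  76  74  85
364  78  75  77  79  76  72  68  66  68  69  67  68  68  66  66  65  64  73  75  73  75  77  81
366  74  74  78  77  79  80  76  75  70  69  67  66  67  68  71  73  76  78  77  75  75  77  76
```

View pics/w11c.png

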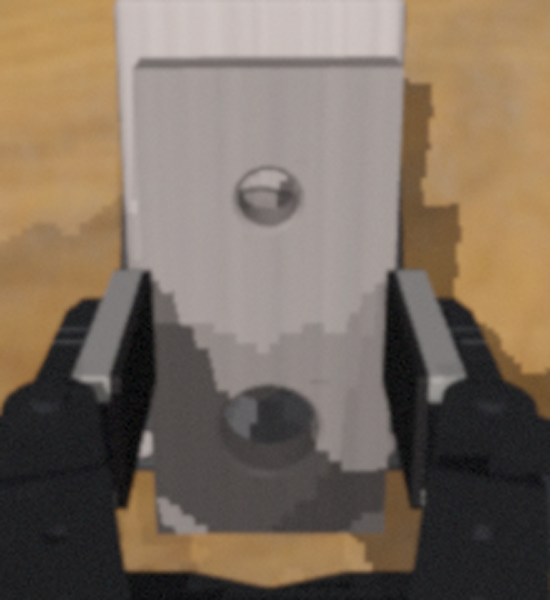

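The crop shows the plate held, with its big hole at about (327,349) and small hole at (327,259) in full-image pixels. The arm overshot by about 3 mm, so I'll correct before lowering.

step_arm(commands=[-0.0033,-0.0021,0,0.17,-0.4,0,-0.0033,-0.0021,0,0.17,-0.4,0,-0.0033,-0.0021,0,0.17,-0.4,0,-0.0033,-0.0021,0,0.17,-0.4,0,-0.0033,-0.0021,0,0.17,-0.4,0,-0.0033,-0.0021,0,0.17,-0.4,0,-0.0033,-0.0021,0,0.17,-0.4,0,-0.0033,-0.0021,0,0.17,-0.4,0,-0.0033,-0.0021,0,0.17,-0.4,0,-0.0033,-0.0021,0,0.17,-0.4,0])

```text
t: 19.75
tcp_pos: [0.555, 0.0222, 0.1371]
tool_rot: [0.966, -0.018, 0.259, 0.005]
force: [-0.4, 0.1, -1.0]
finger_gap: 0.478
gripper_force: 71.4
```

```bash
python3 - <<'E'
from hole import *
w=wcam("w12"); np.savez("w12.npz",**w); r,e,s=rel();print(r.round(2),e.round(2),np.round(s["q"],3),np.round(s["qd"],3))
# plate holes under shadow: bright-dark segmentation of small hole and big hole wall by gray
g=cv2.cvtColor(w["pixels"],cv2.COLOR_BGR2GRAY)
M=np.array(w["mount"])
for t in([-.0222,-.0004,-.0056],[.0235,-.0006,-.0056]):
    p=M[:3,:3].T@(np.array(t)-M[:3,3]);print("rim centre",w["fx"]*p[0]/p[2]+w["cx"],w["fy"]*p[1]/p[2]+w["cy"])
print("tip, stud proj",proj(w,TIP),proj(w,TIP+RS@[.046,0,.018]))
for v in range(240,276,2): print(v," ".join("%3d"%x for x in g[v,308:348:2]))
E
```

```text
[22.12 -0.16 78.53] [-0.    0.   -0.06] [-0.208  0.508  2.087  1.236  0.09   0.188] [ 0.002 -0.     0.001  0.    -0.001  0.001]
rim centre 327.3117727686634 351.45720872169085
rim centre 326.77225807897594 260.0546594994725
tip, stud proj [327.7896026  325.62069985] [327.63249546 232.42513935]
240 155 159 161 162 159 158 158 158 158 157 155 154 155 155 157 159 157 158 158 158
242 157 158 160 161 159 158 158 158 159 155 155 154 153 158 158 158 157 157 158 156
244 156 158 161 161 160 156 157 158 157 157 155 153 155 155 156 152 153 154 157 158
246 155 159 161 162 160 159 156 152 139 136 133 141 149 155 158 158 156 156 157 157
248 158 160 161 161 162 149 123 119 136 127 134 139 119 127 152 157 158 157 159 158
250 156 158 161 162 149 112  96 109 112 115 117 112  88  87 117 146 156 158 158 158
252 158 157 160 152 120 109 119 123 128 137 139 121  82  75  90 122 154 158 159 157
254 157 158 160 131 114 129 129 127 128 138 139 128  86  75  77 104 142 157 158 157
256 155 159 155 117 105 124 128 127 132 133 132 131  89  73  77  89 128 155 158 158
258 157 158 150 115  84 118 117 110 116 112  88  89  73  70  78  91 125 154 159 158
260 156 159 149 121  77  86  97 100 102  85  72  68  70  76  92  98 134 154 160 159
262 156 158 153 130  86  76  81  89  94  75  72  74  84  98 100 106 137 154 158 157
264 158 160 157 141 114  85  83  93 102 102 106 108 110 107 105 131 151 157 158 158
266 156 157 161 154 141 111  95  98 107 110 115 113 113 110 129 155 157 158 158 159
268 158 160 161 160 153 144 125 107 105 109 111 108 123 140 158 159 159 158 159 157
270 158 158 161 162 160 156 154 149 139 134 134 142 155 162 159 159 158 157 160 157
272 157 160 160 161 161 158 158 158 160 160 160 160 160 160 156 158 158 157 160 158
274 156 158 161 161 161 160 160 159 159 158 156 157 157 158 155 158 158 157 158 158
```

step_arm(commands=[0,0,0.003,0,0,0,0,0,0.006,0,0,0,0,0,0.009,0,0,0,0,0,0.012,0,0,0,0,0,0.015,0,0,0,0,0,0.018,0,0,0,0,0,0.021,0,0,0,0,0,0.024,0,0,0,0,0,0.027,0,0,0,0,0,0.027,0,0,0])

```text
t: 20.8
tcp_pos: [0.5686, 0.0216, 0.1134]
tool_rot: [0.966, -0.018, 0.259, 0.005]
force: [-0.6, 0.3, -0.6]
finger_gap: 0.478
gripper_force: 71.4
```

```bash
python3 - <<'E'
from hole import *
w=wcam("w13"); r,e,s=rel();print(r.round(2),e.round(2),np.round(s["force"],1),np.round(s["ft_torque"],2),s["finger_gap"])
print("tip, stud proj",proj(w,TIP),proj(w,TIP+RS@[.046,0,.018]))
g=cv2.cvtColor(w["pixels"],cv2.COLOR_BGR2GRAY)
for v in range(240,276,2): print(v," ".join("%3d"%x for x in g[v,308:348:2]))
print()
for v in range(326,376,2): print(v," ".join("%3d"%x for x in g[v,300:356:2]))
E
```

```text
[22.05 -0.26 51.42] [ 0.01  0.02 -0.08] [ 0.3 -0.  -2. ] [0.   0.35 0.01] 0.4790146369834525
tip, stud proj [327.53671713 358.21903576] [327.30177852 249.13431985]
240 156 158 158 161 159 157 157 158 158 157 154 153 155 157 157 157 158 155 157 158
242 156 156 159 161 158 159 155 157 158 157 153 154 155 157 155 158 156 156 156 156
244 157 158 160 161 158 156 156 158 157 158 155 154 154 156 156 157 154 152 157 157
246 156 159 160 161 159 159 156 152 141 133 130 137 149 155 157 158 156 157 158 157
248 156 160 161 162 160 148 120  99  94  91  85  83  98 127 151 156 156 158 158 156
250 157 158 161 160 149 119  89  71  88  89  84  67  65  87 121 145 157 156 158 158
252 156 158 161 151 126 144 131  71  82  89  88  75  71  90 103 125 153 157 157 158
254 157 159 157 130 129 152 145  94  71  72  76  82  93  98  95 109 138 157 158 157
256 155 158 154 120 122 136  90  86  78  79  95  99  96  96  94 101 129 155 159 157
258 156 159 150 114  90 121  83  82  83  87  99  98  97  96  96  96 132 154 156 158
260 157 158 150 116  76  92  84  84  88  93  98  99  97  97  98  96 134 152 159 157
262 157 158 
[... 2776 characters left out ...]
 102
364  79  76  78  77  76  76  76  77  61  64  77  76  77  76  77  77  77  75  71  67  71  75  73  75  76  78  74  72
366  75  78  76  76  77  76  75  78  67  63  60  71  76  76  77  76  73  73  75  75  74  76  75  77  75  72  70  64
368  76  77  78  77  75  77  76  76  72  68  67  70  79  82  82  78  76  78  79  78  76  76  75  75  75  65  64  63
370  78  75  75  77  75  77  78  78  77  77  77  82  84  84  83  81  77  77  79  77  77  78  77  76  74  68  65  63
372  75  77  76  76  75  77  79  75  77  76  71  68  69  68  72  75  75  74  79  76  77  78  75  75  77  66  62  60
374  79  75  77  75  76  74  77  79  74  78  75  74  73  74  75  75  76  75  77  79  78  77  74  79  75  68  63  62
```

The spindle is through the big hole without force, and the stud shows centred in the small hole at about (327,250). I'll continue down.

step_arm(commands=[0,0,0.002,0,0,0,0,0,0.004,0,0,0,0,0,0.006,0,0,0,0,0,0.008,0,0,0,0,0,0.01,0,0,0,0,0,0.012,0,0,0,0,0,0.014,0,0,0,0,0,0.016,0,0,0,0,0,0.0175,0,0,0,0,0,0.0185,0,0,0])

```text
t: 21.85
tcp_pos: [0.5777, 0.0213, 0.0977]
tool_rot: [0.966, -0.018, 0.259, 0.005]
force: [-0.2, -0.3, -1.9]
finger_gap: 0.481
gripper_force: 71.4
```

step_arm(commands=[0,0,0.0005,0,0,0,0,0,0.001,0,0,0,0,0,0.0015,0,0,0,0,0,0.002,0,0,0,0,0,0.002,0,0,0,0,0,0.002,0,0,0,0,0,0.002,0,0,0,0,0,0.002,0,0,0,0,0,0.002,0,0,0,0,0,0.002,0,0,0])

```text
t: 22.85
tcp_pos: [0.5787, 0.0214, 0.0962]
tool_rot: [0.966, -0.018, 0.259, 0.005]
force: [-1.9, -0.0, 5.3]
finger_gap: 0.479
gripper_force: 72.3
```

```bash
python3 - <<'E'
from hole import *
r,e,s=rel();print(r.round(2),e.round(2),np.round(s["force"],1),np.round(s["ft_torque"],2),s["finger_gap"])
E
```

```text
[22.24 -0.17 31.22] [-0.   -0.02 -0.06] [-1.9 -0.   5.3] [ 0.04  0.38 -0.08] 0.47893045430447173
```

Contact came at the expected height (31.2 mm), so the plate is down on the sleeve. I'll release and back off.

step_arm(commands=[0,0,0,0,0,0,0,0,0,0,0,0,0,0,0,0,0,0,0,0,0,0,0,0,0,0,-0.01,0,0,0,0,0,-0.025,0,0,0,0,0,-0.045,0,0,0,0,0,-0.065,0,0,0,0,0,-0.075,0,0,0,0,0,-0.075,0,0,0], jaw=70)

```text
t: 23.85
tcp_pos: [0.5416, 0.0229, 0.1604]
tool_rot: [0.966, -0.018, 0.259, 0.004]
force: [0.4, -0.1, 0.1]
finger_gap: 0.702
gripper_force: 0.0
```

```bash
python3 - <<'E'
from hole import *
w=wcam("w14");np.savez("w14.npz",**w); r,e,s=rel();print(r.round(2),e.round(2),np.round(s["q"],3),s["finger_gap"])
print("plate corners if seated",[proj(w,TIP+RS@np.array([x,y,.062-.037])).round(1).tolist() for x,y in((-.023,.022),(-.023,-.022),(.069,-.022),(.069,.022))])
g=cv2.cvtColor(w["pixels"],cv2.COLOR_BGR2HSV)
print("tip/stud",proj(w,TIP),proj(w,TIP+RS@[.046,0,.018]))
gr=g[...,2]
u0,v0=proj(w,TIP+RS@np.array([.069,0,.025])); print("far edge profile",gr[int(v0)-14:int(v0)+14,int(u0)-15].tolist(),int(v0)-14)
for x in(.01,.055):
    for y in(.022,-.022):
        u,v=proj(w,TIP+RS@np.array([x,y,.025])); print(round(u,1),round(v,1),gr[int(v),int(u)-10:int(u)+11].tolist())
T=np.array([.6105,-.3022,.16])+[-.02,.08,0];print(go(T,toolR(-2.1)))
E
```

```text
[2.2130e+01 9.0000e-02 1.0693e+02] [-0.01 -0.04  0.01] [-0.214  0.44   2.102  0.823  0.121  0.598] 0.7024267594100448
plate corners if seated [[360.0, 314.0], [296.3, 314.0], [292.0, 180.6], [364.0, 180.4]]
tip/stud [328.15767385 301.34191096] [328.04309112 219.83748055]
far edge profile [182, 170, 177, 196, 205, 206, 205, 204, 204, 204, 204, 205, 204, 201, 184, 172, 175, 176, 177, 177, 177, 176, 176, 176, 176, 177, 176, 175] 166
361.3 269.8 [164, 160, 156, 155, 157, 155, 157, 157, 156, 155, 148, 139, 133, 130, 129, 132, 132, 133, 134, 134, 133]
294.9 269.9 [195, 197, 197, 195, 191, 185, 179, 168, 166, 167, 167, 168, 171, 172, 173, 174, 172, 172, 171, 171, 170]
363.3 203.0 [171, 173, 172, 174, 174, 174, 175, 173, 171, 166, 152, 139, 138, 134, 135, 133, 134, 135, 144, 169, 194]
292.7 203.1 [197, 200, 198, 198, 196, 196, 196, 193, 184, 179, 178, 174, 174, 175, 176, 176, 176, 175, 174, 175, 175]
[0.0499, 0.2432, 0.0308, -0.01, -30.04, 0.01]
```

The plate's outline matches the seated prediction to about 1 px (far edge row 180, right edge columns 361 to 363). Now the collar.

step_arm(commands=[0,0.02,-0.01,0,-3,0,0.005,0.05,-0.01,0,-7,0,0.01,0.09,0,0,-12,0,0.02,0.13,0.01,0,-17,0,0.03,0.17,0.02,0,-22,0,0.04,0.21,0.03,0,-27,0,0.05,0.243,0.031,0,-30,0,0.05,0.243,0.031,0,-30,0,0.05,0.243,0.031,0,-30,0,0.05,0.243,0.031,0,-30,0])

```text
t: 24.9
tcp_pos: [0.5906, -0.2202, 0.157]
tool_rot: [1.0, -0.018, -0.001, -0.002]
force: [-0.6, 0.3, -0.2]
finger_gap: 0.703
gripper_force: 0.0
```

```bash
python3 - <<'E'
from hole import *
P,Q,s=cur();print(P.round(4),np.round(s["q"],3),np.round(s["qd"],2));print(go([.6105,-.3022,.08],toolR(-2.1)))
E
```

```text
[ 0.5906 -0.2202  0.157 ] [-0.536  0.623  1.484  0.004  1.038  1.069] [ 0.01 -0.01  0.01 -0.01 -0.    0.01]
[0.023, 0.0815, 0.0766, -0.26, 0.09, 0.04]
```

step_arm(commands=[0.01,0.03,0.02,0,0,0,0.02,0.06,0.05,-0.3,0,0,0.023,0.08,0.07,-0.3,0,0,0.023,0.0815,0.076,-0.3,0,0,0.023,0.0815,0.076,-0.3,0,0,0.023,0.0815,0.076,-0.3,0,0,0.023,0.0815,0.076,-0.3,0,0,0.023,0.0815,0.076,-0.3,0,0,0.023,0.0815,0.076,-0.3,0,0,0.023,0.0815,0.076,-0.3,0,0], jaw=60)

```text
t: 25.9
tcp_pos: [0.6118, -0.3041, 0.0824]
tool_rot: [1.0, -0.018, 0.0, 0.002]
force: [0.8, 0.5, 0.3]
finger_gap: 0.6
gripper_force: 0.0
```

```bash
python3 - <<'E'
from hole import *
w=wcam("w15");np.savez("w15.npz",**w);P,Q,s=cur();print(P.round(4),s["finger_gap"]); print(proj(w,np.array([.6105,-.3022,.014])))
g=cv2.cvtColor(w["pixels"],cv2.COLOR_BGR2HSV);k=(g[...,1]<60).astype(np.uint8)
cs,h=cv2.findContours(k,cv2.RETR_CCOMP,cv2.CHAIN_APPROX_NONE)
for c,hh in zip(cs,h[0]):
    A=cv2.contourArea(c);(u,v),r=cv2.minEnclosingCircle(c)
    if 80<A<6000 and 250<u<400 and v<380: print(A,(round(u,1),round(v,1)),round(r,1),"hole" if hh[3]>=0 else "outer",cv2.boundingRect(c),"z14",plane(w,u,v,.014).round(4),"z7",plane(w,u,v,.007).round(4))
E
```

```text
[ 0.6118 -0.3042  0.0823] 0.5954065272012999
[324.689638   254.11722053]
1861.5 (323.2, 249.8) 25.2 outer (299, 225, 49, 50) z14 [ 0.6135 -0.3013  0.014 ] z7 [ 0.611  -0.3012  0.007 ]
473.0 (323.0, 249.5) 14.2 hole (309, 238, 29, 23) z14 [ 0.6137 -0.3012  0.014 ] z7 [ 0.6113 -0.3011  0.007 ]
4480.5 (274.1, 63.8) 82.5 outer (193, 40, 164, 49) z14 [ 0.7239 -0.2785  0.014 ] z7 [ 0.7251 -0.2776  0.007 ]
```

step_arm(commands=[0,-0.003,0.015,0.2,0,0,0,-0.003,0.03,0.2,0,0,0,-0.003,0.045,0.2,0,0,0,-0.003,0.06,0.2,0,0,0,-0.003,0.068,0.2,0,0,0,-0.003,0.074,0.2,0,0,0,-0.003,0.077,0.2,0,0,0,-0.003,0.0785,0.2,0,0,0,-0.003,0.0785,0.2,0,0,0,-0.003,0.0785,0.2,0,0])

```text
t: 26.95
tcp_pos: [0.6121, -0.3019, 0.004]
tool_rot: [1.0, -0.019, 0.001, 0.001]
force: [0.2, 0.0, -0.4]
finger_gap: 0.596
gripper_force: 0.0
```

step_arm(commands=[0,0,0,0,0,0,0,0,0,0,0,0,0,0,0,0,0,0,0,0,0,0,0,0,0,0,0,0,0,0,0,0,0,0,0,0,0,0,0,0,0,0,0,0,0,0,0,0,0,0,0,0,0,0,0,0,0,0,0,0], jaw=0, grip_force=50)

```text
t: 27.95
tcp_pos: [0.6123, -0.302, 0.0043]
tool_rot: [1.0, -0.019, 0.001, 0.001]
force: [-0.6, 0.8, 5.4]
finger_gap: 0.35
gripper_force: 49.9
```

step_arm(commands=[0,0,-0.003,0,0,0,0,0,-0.008,0,0,0,0,0,-0.02,0,0,0,0,0,-0.04,0,0,0,0,0,-0.07,0,0,0,0,0,-0.1,0,0,0,0,0,-0.13,0,0,0,0,0,-0.16,0,0,0,0,0,-0.16,0,0,0,0,0,-0.16,0,0,0])

```text
t: 28.95
tcp_pos: [0.6118, -0.3017, 0.1645]
tool_rot: [1.0, -0.019, 0.001, 0.001]
force: [-0.2, -0.4, -0.2]
finger_gap: 0.347
gripper_force: 49.4
```

```bash
python3 - <<'E'
from hole import *
w=wcam("w16");np.savez("w16.npz",**w);P,Q,s=cur();print(P.round(4),np.round(s["q"],3),s["finger_gap"],s["gripper_force"])
M=np.array(w["mount"]);g=cv2.cvtColor(w["pixels"],cv2.COLOR_BGR2HSV);k=(g[...,1]<60).astype(np.uint8)
cs,h=cv2.findContours(k,cv2.RETR_CCOMP,cv2.CHAIN_APPROX_NONE)
for c,hh in zip(cs,h[0]):
    A=cv2.contourArea(c);(u,v),r=cv2.minEnclosingCircle(c)
    if 60<A<6000 and 270<u<380 and 240<v<380:
        o=M[:3,3];d=M[:3,:3]@[(u-w["cx"])/w["fx"],(v-w["cy"])/w["fy"],1]
        print(A,(round(u,1),round(v,1)),round(r,1),hh[3]>=0,cv2.boundingRect(c),"tool mid",((o+d*(-.003-o[2])/d[2])*1e3).round(2))
T=TIP+AX*(.045); print(T,go(T,RS))
E
```

```text
[ 0.6111 -0.3011  0.163 ] [-0.621  0.678  1.341 -0.     1.123  0.987] 0.34775280900013006 49.435803070664406
831.5 (326.9, 305.0) 20.2 True (307, 292, 41, 29) tool mid [ 0.2  -0.57 -3.  ]
[0.52161511 0.02362448 0.15067114] [-0.1015, -0.3212, 0.0125, 0.0, 30.04, -0.03]
```

step_arm(commands=[-0.01,-0.04,0,0,3,0,-0.02,-0.08,0,0,7,0,-0.03,-0.12,0,0,11,0,-0.04,-0.16,0,0,15,0,-0.055,-0.2,0,0,19,0,-0.065,-0.24,0,0,23,0,-0.08,-0.28,0.005,0,27,0,-0.091,-0.315,0.015,0,30,0,-0.091,-0.321,0.025,0,30,0,-0.091,-0.321,0.029,0,30,0])

```text
t: 30.0
tcp_pos: [0.5423, 0.015, 0.1473]
tool_rot: [0.966, -0.013, 0.26, -0.007]
force: [0.1, 0.4, -1.0]
finger_gap: 0.348
gripper_force: 49.5
```

step_arm(commands=[0,0,0,0,0,0,0,0,0,0,0,0,0,0,0,0,0,0,0,0,0,0,0,0,0,0,0,0,0,0,0,0,0,0,0,0,0,0,0,0,0,0,0,0,0,0,0,0,0,0,0,0,0,0,0,0,0,0,0,0])

```text
t: 31.0
tcp_pos: [0.5441, 0.0137, 0.149]
tool_rot: [0.965, -0.014, 0.261, -0.007]
force: [0.6, 0.6, -0.2]
finger_gap: 0.35
gripper_force: 49.5
```

```bash
python3 - <<'E'
from hole import *
r,e,s=rel();print(r.round(2),e.round(2),np.round(s["q"],3),np.round(s["qd"],3)); print(go(TIP+AX*.02-RS@[.0001,-.0002,0],RS))
E
```

```text
[18.95 -9.13 94.12] [-1.4  -0.3   0.08] [-0.255  0.473  2.11   1.248  0.141  0.135] [ 0.001  0.     0.     0.     0.    -0.001]
[-0.0191, -0.0087, 0.0122, -1.4, -0.3, 0.08]
```

step_arm(commands=[-0.005,-0.002,0,-0.4,-0.1,0,-0.01,-0.004,0,-0.8,-0.2,0,-0.015,-0.007,0,-1.2,-0.3,0,-0.019,-0.0087,0.004,-1.4,-0.3,0.1,-0.019,-0.0087,0.008,-1.4,-0.3,0.1,-0.019,-0.0087,0.008,-1.4,-0.3,0.1,-0.019,-0.0087,0.008,-1.4,-0.3,0.1,-0.019,-0.0087,0.008,-1.4,-0.3,0.1,-0.019,-0.0087,0.008,-1.4,-0.3,0.1,-0.019,-0.0087,0.008,-1.4,-0.3,0.1])

```text
t: 32.0
tcp_pos: [0.532, 0.0229, 0.1328]
tool_rot: [0.966, -0.018, 0.259, 0.005]
force: [0.2, -0.1, 0.4]
finger_gap: 0.348
gripper_force: 49.5
```

```bash
python3 - <<'E'
from hole import *
r,e,s=rel();print(r.round(2),e.round(2),np.round(s["q"],3),np.round(s["qd"],3)); print(go(TIP+AX*.02-RS@[.0001,-.0002,0],RS))
E
```

```text
[ 0.1  -0.35 86.33] [ 0.01 -0.01 -0.02] [-0.219  0.505  2.146  1.843  0.094 -0.431] [ 0.     0.001 -0.001  0.003 -0.001 -0.003]
[-0.0002, -0.0002, 0.0043, 0.01, -0.01, -0.02]
```

step_arm(commands=[-0.0002,-0.0002,0.003,0,0,0,-0.0002,-0.0002,0.007,0,0,0,-0.0002,-0.0002,0.011,0,0,0,-0.0002,-0.0002,0.015,0,0,0,-0.0002,-0.0002,0.018,0,0,0,-0.0002,-0.0002,0.021,0,0,0,-0.0002,-0.0002,0.024,0,0,0,-0.0002,-0.0002,0.027,0,0,0,-0.0002,-0.0002,0.03,0,0,0,-0.0002,-0.0002,0.03,0,0,0])

```text
t: 33.0
tcp_pos: [0.5469, 0.0225, 0.1064]
tool_rot: [0.966, -0.018, 0.259, 0.005]
force: [0.5, 0.4, -0.1]
finger_gap: 0.35
gripper_force: 49.5
```

```bash
python3 - <<'E'
from hole import *
w=wcam("w17");r,e,s=rel();print(r.round(2),e.round(2),np.round(s["force"],1),np.round(s["ft_torque"],2))
E
```

```text
[-0.23 -0.15 56.14] [ 0.01  0.02 -0.03] [-0.1 -0.1 -0.7] [ 0.05  0.29 -0.04]
```

step_arm(commands=[0.0001,0,0.003,0,0,0,0.0001,0,0.006,0,0,0,0.0001,0,0.009,0,0,0,0.0001,0,0.011,0,0,0,0.0001,0,0.013,0,0,0,0.0001,0,0.014,0,0,0,0.0001,0,0.015,0,0,0,0.0001,0,0.0155,0,0,0,0.0001,0,0.0155,0,0,0,0.0001,0,0.0155,0,0,0])

```text
t: 34.05
tcp_pos: [0.554, 0.0224, 0.0934]
tool_rot: [0.966, -0.018, 0.258, 0.005]
force: [-4.0, 0.3, 5.3]
finger_gap: 0.347
gripper_force: 50.2
```

```bash
python3 - <<'E'
from hole import *
r,e,s=rel();print(r.round(2),e.round(2),np.round(s["force"],1),np.round(s["ft_torque"],2))
E
```

```text
[-0.57 -0.06 41.18] [ 0.01  0.04 -0.02] [-4.   0.3  5.3] [-0.07  0.38 -0.06]
```

Contact came at 41.2 mm against 41.3 expected, so the collar is seated. I'll release and retreat.

step_arm(commands=[0,0,0,0,0,0,0,0,0,0,0,0,0,0,0,0,0,0,0,0,0,0,0,0,0,0,-0.01,0,0,0,0,0,-0.025,0,0,0,0,0,-0.04,0,0,0,0,0,-0.055,0,0,0,0,0,-0.06,0,0,0,0,0,-0.06,0,0,0], jaw=64)

```text
t: 35.05
tcp_pos: [0.5245, 0.0236, 0.1461]
tool_rot: [0.966, -0.017, 0.259, 0.005]
force: [0.4, 0.4, 0.4]
finger_gap: 0.638
gripper_force: 0.0
```

```bash
python3 - <<'E'
from hole import *
from station import manip
w=wcam("w18");r,e,s=rel();print(r.round(2),e.round(2),s["finger_gap"],np.round(s["force"],1))
for n in("scene","side"):
    p=manip.snapshot(n);cv2.imwrite(f"pics/{n}1.png",p["pixels"])
    print(n,"collar top pred",proj(p,TIP-AX*.011),"tip",proj(p,TIP),"plate far",proj(p,TIP+RS@np.array([.069,0,.025])))
# collar top edge in wrist: brightness profile along the uphill line through the axis and across it
g=cv2.cvtColor(w["pixels"],cv2.COLOR_BGR2GRAY)
def px(x,y,z): return proj(w,TIP+RS@np.array([x,y,.062-z]))
print("collar top ring: up,down,left,right",[px(*a,.051).round(1).tolist() for a in((.0165,0),(-.0165,0),(0,.0165),(0,-.0165))],"base uphill",px(.0165,0,.037).round(1),"tip",px(0,0,.062).round(1))
u,v=px(0,0,.051).round().astype(int);print("row",v,u-36,g[v,u-36:u+37:2].tolist())
u2=u-10;print("col",u2,v-40,g[v-40:v+40:2,u2].tolist())
E
```

```text
[  0.25   0.   101.03] [-0.   -0.06  0.03] 0.6412106709264457 [-0.2 -0.5  0.1]
scene collar top pred [287.98391722 237.06563969] tip [286.11642078 234.81265912] plate far [307.05865604 209.86127483]
side collar top pred [316.42378067 245.21454091] tip [318.83731974 241.03772969] plate far [285.57794997 226.59888487]
collar top ring: up,down,left,right [[328.1, 237.0], [328.0, 288.0], [355.4, 263.2], [300.7, 263.1]] base uphill [328.1 230.4] tip [328.1 270.2]
row 263 292 [165, 160, 161, 156, 131, 152, 156, 157, 155, 149, 92, 94, 136, 145, 148, 150, 153, 152, 151, 147, 141, 138, 131, 124, 115, 84, 144, 155, 156, 157, 152, 114, 129, 153, 157, 144, 127]
col 318 223 [164, 163, 163, 162, 164, 162, 130, 110, 117, 161, 175, 160, 150, 150, 130, 98, 101, 120, 144, 146, 145, 139, 134, 128, 116, 103, 119, 147, 152, 151, 148, 144, 134, 125, 94, 86, 87, 86, 85, 85]
```

All three parts check out. The collar's top ring edges at columns 300 and 354 match the seated prediction of 301 and 355, and the gripper is open and clear.

```bash
python3 -c "
from station import manip
print(manip.sign_off())"
```

```text
the job is handed in; nothing more can be done
None
```

I stacked the sleeve, cover plate and collar on the spindle in that order, then let go and handed the job in at about 35 s; contact heights and wrist-camera checks agree that all three are fully seated.

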